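Close up the worktop water filter

ROBOT

A 6-joint arm with a two-finger parallel gripper is mounted at the origin on a cart in front of the work surface, level with it; the furniture and walls round the work are solid. World frame = base frame: x ahead of the robot, y to its left, z up, the work surface at z = 0. Lengths are in m, angles in rad, forces in N, time in s.
With the tool pointing down it reaches from about 0.375 to 0.975 m from the base axis. Payload 3.8 kg.
Tool frame: the origin (TCP) lies at the very end of the fingers, on their centre line; the grasp point (between the pads) lies 19 mm behind it; z points along the fingers, y is the line along which they close (so a half turn about z gives the same grasp; the last joint's range is limited). The gripper opens to 85 mm and grips with 20 to 120 N. Pads are 22 mm wide; open, the fingers measure 114 mm over their backs; the gripper's body (76 mm by 85 mm) begins 54 mm behind the grasp point. The pads swing forward as they close: fully open they stand 13 mm farther back than shut.
Start: joints at [-1.347, 0.264, 1.604, -0, 1.274, -0.037], TCP at [0.174, -0.652, 0.231] pointing down, gripper open.
Joint ranges: [-2.63, 2.63], [-0.94, 2.18], [0.31, 2.57], [-1.31, 4.45], [0, 2.66], [-2.55, 2.55]. Speed limits (rad/s): [2.57, 2.57, 3.14, 3.14, 3.14, 3.14].

INTERFACE

Orientations are given as a rotation vector (axis times angle).
In Python, from workcell import monitor, viewer, workorder gives the robot as it stands.
- The arm moves only by the tool jog_arm, never from a script. Its argument "commands" is a list of rows, each an object with "travel": the shift along the tool's x, y, z in mm, a list of three; "rot": the turn, a rotation vector about the tool's x, y, z in degrees, a list of three; "claw": the closure in counts, from 0 (fully open) to 255 (shut). A call has exactly 5 rows; each row shifts and turns the commanded pose from where the row before left it, along the tool's axes as they then stand; what a row does not reach is not made up. A row lasts 1/10 s, in which the tool goes at most 50 mm and 8.59 degrees, less where a joint would pass 70% of its speed; a pose out of reach is approached as far as the arm can. A call is refused whole if a number of a shift passes 50 or a number of a turn 8.59, either way. A call with a gripper value outside its range is refused whole. The fingers move at their own pace and stop on an object; "force" is the grip in N (left out, the last holds). Time passes only in rows, so rows that do not move let the fingers close, or fill a call up. It gives the time, the measured TCP pose, the force, the opening and the grip force at its end, in the units of the state.
- monitor.read_state(): the state, without advancing time (a new reading comes with each control period).
- viewer.read_camera(name): name is "scene" or "top" or "wrist"; returns a dict with "color" (400x640x3 uint8, blue, green, red), "camera_matrix" (3x3 intrinsics, pixels), "R" (3x3) and "t" (3): a world point X has camera coordinates R X + t. Camera axes: x right, y down, z forward; pixel columns grow to the right and rows downward; lengths in m; the calibration is good to about 2 mm. A picture is of the moment at which its call begins. There is no depth.
- workorder.finish_job(): hands the job in; it is judged then, once.
The state is a dict: "time": time; "q": joint angles; "joint_vel": joint speeds; "joint_torque": joint torques, N m; "tool_pos": TCP position; "tcp_rot": TCP orientation; "wrist_force": force on the tool from outside, world axes, zero at the start; "torque": the same for the moment, N m; "width": opening from 0.0 (shut) to 1.0 (fully open); "grip_force": force on a finger pad.
Only numpy, scipy, OpenCV 4.12 (cv2) and the standard library are available. Lean on these libraries where they do the work, as an engineer would, in place of code of your own. Each camera call takes 0.05 s, during which the arm holds its last target. There are 200 camera calls.

TASK

Close up the white water filter: first push its captive screw-knob down and turn it clockwise as far as it goes, so that it stays locked down, then press the small grey ribbed cap over the steel outlet stud until it clicks. Keep pressing after the click so that the rubber seal under the cap stays squeezed, and finish like that, still holding the cap in the gripper and pushing it down. Leave everything else on the worktop where it stands.

Things in the scene. Friction and masses are not known exactly. Their poses are not given: they have to be found in the camera images.
- filter: White water filter, fixed to the worktop: flat housing 130 mm (its x) x 170 mm (its y), flat deck 30 mm above the worktop. Origin: centre of the underside; z up. A round cartridge lies on the deck along the back edge (its axis parallel to y at x = +40 mm, radius 20 mm, top 60 mm above the worktop). On the front strip, x = -35 mm, stand the screw-knob (y = +55 mm) and the steel outlet stud (y = -55 mm).
- knob_axis (a point): Point on the filter's deck (30 mm above the worktop) on the axis of the screw-knob; axes as the filter's. The knob, standing raised: a round flange of radius 19 mm whose upper face is 15 mm above this point, and on it a straight grip bar 34 mm long, 12 mm thick and 26 mm high, top 41 mm above this point. At turn 0 the bar lies along the filter's x. Pushed fully, all of it stands 6 mm lower.
- knob_push (a joint): How far the knob is pushed down, 0 (sprung up) to 0.006 m. The spring pushes back with about 2 N at first and 6 N at 6 mm.
- knob_turn (a joint): Turn of the knob, rad, clockwise seen from above, 0 to 1.3 (end stop). Raised, it is blocked at about 0.25; pushed 5 mm or more it turns freely past that and its hidden lug then runs under a ledge that keeps it down (push stays near 4.5 mm when let go).
- stud (a point): Foot of the steel outlet stud, on its axis, on the deck (30 mm above the worktop); z up. Stud radius 8.5 mm, height 24 mm, nose tapered over the top 6 mm. Four sprung balls stand out to radius 13 mm, 12 mm up; the cap's lip meets them with its rim about 15 mm up, takes some 8 to 12 N, and snaps past at about 11 mm: the push drops to nothing and the balls draw the cap down onto the seal.
- seal (a joint): Squeeze of the black rubber seal ring (radius 19.5 mm, 6 mm thick) round the stud's foot: 0 free to 0.003 m fully squeezed, 4 N per mm. The cap's rim meets it 6 mm above the stud's foot; a snapped-on cap that is let go squeezes it by only about 0.3 mm, one that is still pressed properly by 1.5 mm or more (6 N or more).
- cap: Small grey ribbed round cap, loose, standing rim down on the worktop: diameter 34 mm, height 30 mm, 30 g, closed top, open below. Origin: centre of the rim's plane (its underside), z up. Cavity 24 mm deep, diameter 27 mm, with an inner lip 3 mm high and 22 mm in diameter at the rim. Properly on, its rim is 5 mm or less above the stud's foot.
- garlic: Bulb of garlic, 56 mm across, loose bystander. Origin at its underside.
- lemon: Lemon, 72 x 55 x 56 mm, loose bystander. Origin at its underside.
- salt_shaker: Salt shaker with a grey top, 44 mm across and 90 mm tall, loose bystander. Origin at its underside.
Things that resemble listed ones, but are neither listed nor needed, are in the scene too. Of the things that look like the cap, the smaller one is meant. Of the things that look like the filter, the larger one is meant.

How it is judged:
On the way, in this order (a step that is already met when the one before it is completed fails the run):
1. the screw-knob is pushed down and turned clockwise to its stop (value of joint knob_turn above 1.1 rad and value of joint knob_push above 0.0035 m), for 0.2 s.
2. the cap is snapped onto the stud and pressed onto its seal (horizontal distance between cap and stud below 0.003 m and z of cap in the frame of stud below 0.0054 m and angle between cap's own z axis and vertical below 0.12 rad and value of joint seal above 0.001 m), for 0.3 s.
At the end, for the whole second after the job is handed in: The knob is turned more than 1.1 rad and held down more than 3.5 mm; the cap stands upright (within 0.12 rad) over the stud, within 3 mm of its axis, rim less than 5.4 mm above the stud's foot; the seal is squeezed more than 1 mm (about 4 N of push); the fingers still hold the cap (more than 2 N) (all of step 1 and all of step 2 and contact force between the fingers and cap above 2 N); the arm keeps its last pose, push and grip.
It fails at once if the garlic is shoved aside (distance of garlic from where it was at the start of the episode above 0.03 m).
It fails at once if the lemon is shoved aside (distance of lemon from where it was at the start of the episode above 0.03 m).
It fails at once if the salt shaker is shoved aside (distance of salt_shaker from where it was at the start of the episode above 0.03 m).
It also fails if it takes over 58 s, if anything falls off the work surface, if the arm or the gripper's body presses on something with over 40 N, if the wrist force passes 120 N, or if a joint passes its speed limit or range.

## Working session

There is one attempt and no reset: what is moved stays moved. The work goes in short steps, Python scripts to look and compute and a tool call to move; the robot and the scene stay as the last step left them, time stands still between calls to the robot, and variables do not carry over. Pictures are saved under pics/ and viewed, at most 10 in all, crops included, and the job is handed in when it is done.

Besides the shell and the picture viewer there is one more tool, called after "Emit:" in YAML: its name, and indented under it one key for each argument. jog_arm: Moves the arm, as the interface text tells. Its arguments: {"type":"object","properties":{"commands":{"type":"array","items":{"type":"object","properties":{"travel":{"type":"array","items":{"type":"number"}},"rot":{"type":"array","items":{"type":"number"}},"claw":{"type":"number"}}}},"force":{"type":"number"}},"required":["commands"]}

```bash
mkdir -p pics; ls; cat > h.py <<'E'
import numpy as np, cv2
from scipy.spatial.transform import Rotation as Ro
from workcell import monitor, viewer, workorder
def cam(n,save=None):
    c=viewer.read_camera(n)
    if save: cv2.imwrite('pics/'+save,c['color'])
    return c
def ray(c,u,v,z):
    K,R,t=[np.array(c[k]) for k in('camera_matrix','R','t')]
    o=-R.T@t; d=R.T@np.linalg.solve(K,[u,v,1.]); return o+d*(z-o[2])/d[2]
def proj(c,X):
    p=np.array(c['camera_matrix'])@(np.array(c['R'])@np.array(X)+np.array(c['t'])); return p[:2]/p[2]
E
python3 - <<'E'
from h import *
import pickle
for n in('top','scene'):
    c=cam(n,n+'0.png'); pickle.dump(c,open(n+'0.pkl','wb')); print(n,-np.array(c['R']).T@np.array(c['t']))
print(monitor.read_state())
E
```

```text
pics
top [ 0.30005966 -0.31419317  1.18961796]
scene [ 0.06380847 -1.21259052  0.60164289]
{'time': 0.1, 'q': array([-1.34691389e+00,  2.64682418e-01,  1.60529720e+00, -5.86417700e-06,
        1.27369901e+00, -3.69208325e-02]), 'joint_vel': array([-0.00037064, -0.00131795, -0.00154585, -0.00043952, -0.00103696,
        0.0002864 ]), 'joint_torque': array([-8.47191245e-05, -5.16707718e+01, -3.68589950e+01, -4.58781813e-06,
        6.28659895e-03, -9.02941593e-06]), 'tool_pos': array([ 0.17388286, -0.65150549,  0.23005115]), 'tcp_rot': array([-3.11286066e+00, -4.08241453e-01,  3.14415823e-04]), 'wrist_force': array([-0.4727292 ,  0.59395919,  0.43869916]), 'torque': array([ 0.08785559, -0.02059778,  0.03569082]), 'grip_force': 0.0, 'width': 1.0026634449304106}
```

View pics/top0.png

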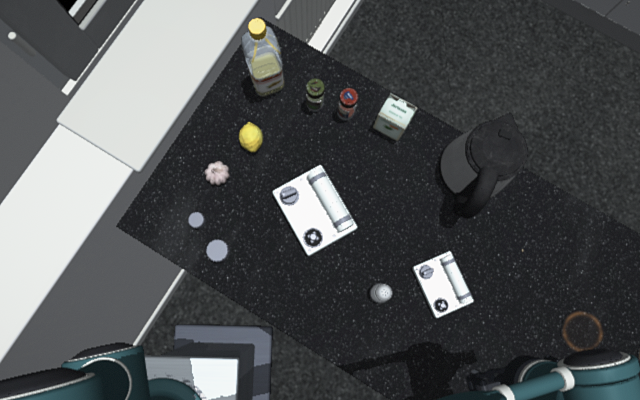

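View pics/scene0.png

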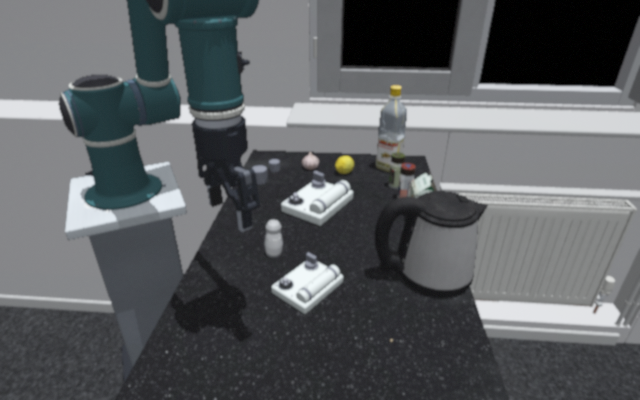

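The larger filter is at top px (315,210), with its knob at (289,195) and its stud at (313,237). The smaller look-alike filter is at (443,285). There are two caps, at (196,219) and (217,250), and the smaller one at (196,219) should be the one meant. I'll measure both and check in an enlarged crop.

```bash
cat > m.py <<'E'
from h import *
import pickle
c=pickle.load(open('top0.pkl','rb')); im=c['color']
hsv=cv2.cvtColor(im,cv2.COLOR_BGR2HSV)
# caps: bluish grey
for name,(u,v) in dict(small=(196,219),big=(217,250)).items():
    g=im[v-20:v+20,u-20:u+20]; m=(g.min(2)>85).astype(np.uint8)
    n,l,s,ce=cv2.connectedComponentsWithStats(m); i=1+np.argmax(s[1:,4])
    uv=ce[i]+[u-20,v-20]; r=np.sqrt(s[i,4]/np.pi)
    p=ray(c,*uv,.03); q=ray(c,uv[0]+r,uv[1],.03); print(name,uv,p,'diam',2*np.linalg.norm(p-q))
m=((im.min(2)>150)).astype(np.uint8)
w=np.zeros_like(m); w[150:270,260:370]=m[150:270,260:370]
w=cv2.morphologyEx(w,cv2.MORPH_CLOSE,np.ones((25,25)))
k=cv2.findContours(w,0,1)[0]; k=max(k,key=cv2.contourArea)
P=np.array([ray(c,*a[0],.03)[:2] for a in k]).astype(np.float32)
r=cv2.minAreaRect(P*1000); print(r); 
print('knob',ray(c,289,195,.071),'stud',ray(c,313,237,.054), 'stud foot', ray(c,313,237,.03))
for n,uv in dict(garlic=(217,173),lemon=(251,137),salt=(381,293)).items(): print(n,ray(c,*uv,.03))
a=cv2.resize(im[185:275,170:370],None,fx=4,fy=4,interpolation=cv2.INTER_CUBIC); cv2.imwrite('pics/crop1.png',a)
E
python3 m.py
```

```text
small [195.53846154 219.27692308] [ 0.45517012 -0.05220957  0.03      ] diam 0.03554273128627385
big [216.77777778 249.99206349] [ 0.3872109  -0.10410344  0.03      ] diam 0.048986202225820806
((485.4356384277344, -319.29718017578125), (169.25051879882812, 128.5404052734375), 30.99247169494629)
knob [ 0.50867372 -0.26320002  0.071     ] stud [ 0.41919776 -0.31829153  0.054     ] stud foot [ 0.42171561 -0.31837815  0.03      ]
garlic [ 0.56345653 -0.09443964  0.03      ]
lemon [ 0.65127433 -0.16848479  0.03      ]
salt [ 0.30165625 -0.47137383  0.03      ]
```

View pics/crop1.png

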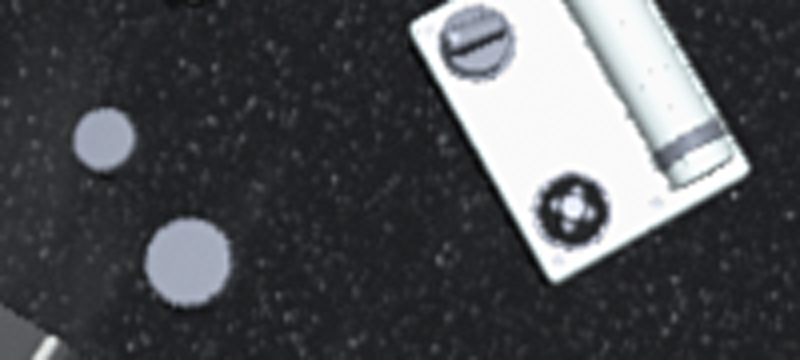

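The crop shows two similar caps. The small one at crop (105,140) measures about 35 mm and matches the 34 mm cap; the one at (188,262) measures about 49 mm and is the decoy. The filter measures 169 x 128.5 mm, so it is the right one. Its knob is at about (0.514,-0.261) and its stud at about (0.421,-0.318), with yaw 31°. I'll turn the tool so its y axis lies along the filter's y, then move above the knob.

Emit:
jog_arm:
  commands:
    - {"rot": [0, 0, -8.5]}
    - {"rot": [0, 0, -8.5]}
    - {"rot": [0, 0, -8.5]}
    - {"rot": [0, 0, -8.5]}
    - {"rot": [0, 0, -8.5]}
  force: 60

```text
$.commands[0]: bad value
```

Emit:
jog_arm:
  commands:
    - {"rot": [0, 0, -8.5]}
    - {"rot": [0, 0, -8.5]}
    - {"rot": [0, 0, -8.5]}
    - {"rot": [0, 0, -8.5]}
    - {"rot": [0, 0, -8.5]}

```text
$.commands[0]: bad value
```

Emit:
jog_arm:
  commands:
    - {"rot": [0, 0, -4.2]}
    - {"rot": [0, 0, -4.2]}
    - {"rot": [0, 0, -4.2]}
    - {"rot": [0, 0, -4.2]}
    - {"rot": [0, 0, -4.2]}

```text
$.commands[0]: bad value
```

Emit:
jog_arm:
  commands:
    - {"travel": [15, 45, 0]}
    - {"travel": [15, 45, 0]}
    - {"travel": [15, 45, 0]}
    - {"travel": [15, 45, 0]}
    - {"travel": [15, 45, 0]}

```text
$.commands[0]: bad value
```

Emit:
jog_arm:
  commands:
    - {"travel": [15, 45, 0]}
    - {"travel": [15, 45, 0]}
    - {"travel": [15, 45, 0]}
    - {"travel": [15, 45, 0]}
    - {"travel": [0, 0, 0]}

```text
$.commands[0]: bad value
```

```bash
python3 - <<'E'
from h import *
import pickle
c=cam('wrist','w1.png'); pickle.dump(c,open('w1.pkl','wb')); s=monitor.read_state()
R=Ro.from_rotvec(s['tcp_rot']).as_matrix(); print(s['time'],s['tool_pos'],s['q'],R)
print('cam',-np.array(c['R']).T@np.array(c['t']),proj(c,[.5145,-.261,.071]),proj(c,[.4203,-.3176,.054]))
E
```

```text
0.15 [ 0.1738963  -0.65160759  0.23021435] [-1.34690944e+00  2.64614977e-01  1.60507919e+00 -4.36441144e-05
  1.27373143e+00 -3.68971200e-02] [[ 9.66184831e-01  2.57850095e-01 -4.47641927e-04]
 [ 2.57850482e-01 -9.66183196e-01  1.77792564e-03]
 [ 2.59341873e-05 -1.83322947e-03 -9.99998319e-01]]
cam [ 0.24579264 -0.63257518  0.37199556] [-216.28438829 -588.37814659] [ -63.00733979 -286.92024954]
```

View pics/w1.png

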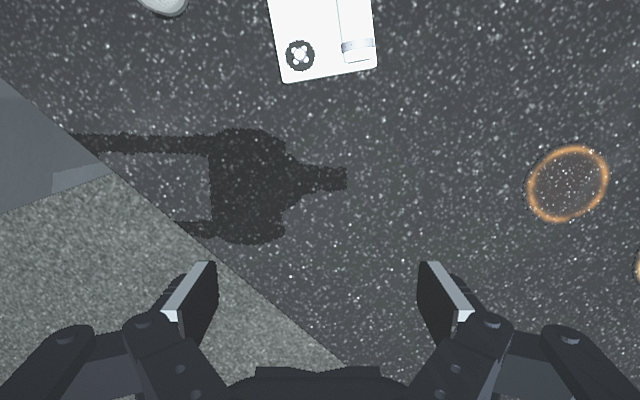

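The calls were refused because every row needs all three fields, so the arm is still at the start. The picture shows only the decoy filter, at the top (320,40). I'll send the moves again with full rows.

Emit:
jog_arm:
  commands:
    - {"travel": [0, 0, 0], "rot": [0, 0, -8.5], "claw": 0}
    - {"travel": [0, 0, 0], "rot": [0, 0, -8.5], "claw": 0}
    - {"travel": [0, 0, 0], "rot": [0, 0, -8.5], "claw": 0}
    - {"travel": [0, 0, 0], "rot": [0, 0, -8.5], "claw": 0}
    - {"travel": [0, 0, 0], "rot": [0, 0, -8.5], "claw": 0}
  force: 60

```text
time: 0.65
tool_pos: [0.174, -0.6518, 0.2307]
tcp_rot: [-2.75, -1.518, -0.001]
wrist_force: [-0.3, -1.4, 0.1]
width: 1.001
grip_force: 0.0
```

Emit:
jog_arm:
  commands:
    - {"travel": [0, 0, 0], "rot": [0, 0, -8.5], "claw": 0}
    - {"travel": [0, 0, 0], "rot": [0, 0, -8.5], "claw": 0}
    - {"travel": [0, 0, 0], "rot": [0, 0, -8.5], "claw": 0}
    - {"travel": [0, 0, 0], "rot": [0, 0, -8.5], "claw": 0}
    - {"travel": [0, 0, 0], "rot": [0, 0, -8.5], "claw": 0}

```text
time: 1.15
tool_pos: [0.174, -0.6519, 0.2307]
tcp_rot: [-2.013, -2.411, -0.001]
wrist_force: [0.1, -0.4, 0.2]
width: 1.001
grip_force: 0.0
```

Emit:
jog_arm:
  commands:
    - {"travel": [0, 0, 0], "rot": [0, 0, -4.2], "claw": 0}
    - {"travel": [0, 0, 0], "rot": [0, 0, -4.2], "claw": 0}
    - {"travel": [0, 0, 0], "rot": [0, 0, -4.2], "claw": 0}
    - {"travel": [0, 0, 0], "rot": [0, 0, -4.2], "claw": 0}
    - {"travel": [0, 0, 0], "rot": [0, 0, -4.2], "claw": 0}

```text
time: 1.65
tool_pos: [0.174, -0.6518, 0.2307]
tcp_rot: [-1.544, -2.735, -0.001]
wrist_force: [0.6, -0.4, 0.3]
width: 0.995
grip_force: 0.0
```

Emit:
jog_arm:
  commands:
    - {"travel": [10, 49, 0], "rot": [0, 0, 0], "claw": 0}
    - {"travel": [10, 49, 0], "rot": [0, 0, 0], "claw": 0}
    - {"travel": [10, 49, 0], "rot": [0, 0, 0], "claw": 0}
    - {"travel": [10, 49, 0], "rot": [0, 0, 0], "claw": 0}
    - {"travel": [10, 49, 0], "rot": [0, 0, 0], "claw": 0}

```text
time: 2.15
tool_pos: [0.3594, -0.4817, 0.231]
tcp_rot: [-1.549, -2.733, -0.0]
wrist_force: [0.4, -0.5, 0.2]
width: 1.003
grip_force: 0.0
```

Emit:
jog_arm:
  commands:
    - {"travel": [10, 49, 0], "rot": [0, 0, 0], "claw": 0}
    - {"travel": [10, 49, 0], "rot": [0, 0, 0], "claw": 0}
    - {"travel": [10, 49, 0], "rot": [0, 0, 0], "claw": 0}
    - {"travel": [10, 49, 0], "rot": [0, 0, 0], "claw": 0}
    - {"travel": [0, 0, 0], "rot": [0, 0, 0], "claw": 0}

```text
time: 2.65
tool_pos: [0.5098, -0.3436, 0.231]
tcp_rot: [1.54, 2.738, 0.004]
wrist_force: [-0.7, 0.0, 0.2]
width: 0.996
grip_force: 0.0
```

```bash
python3 - <<'E'
from h import *
import pickle
c=cam('wrist','w2.png'); pickle.dump(c,open('w2.pkl','wb')); s=monitor.read_state()
R=Ro.from_rotvec(s['tcp_rot']).as_matrix(); print(s['time'],s['tool_pos'],s['q'],R[:,1])
print('cam',-np.array(c['R']).T@np.array(c['t']),proj(c,[.5145,-.261,.071]),proj(c,[.4203,-.3176,.054]))
E
```

```text
2.7 [ 0.50783725 -0.34566359  0.23083779] [-6.38373675e-01  1.51003071e-01  1.73979249e+00  3.77361048e-04
  1.25146606e+00 -1.18369848e+00] [8.55020375e-01 5.18594401e-01 7.91546345e-05]
cam [ 0.47002043 -0.2799206   0.37295293] [371.86606729 105.19789106] [246.91677906 104.24027932]
```

View pics/w2.png

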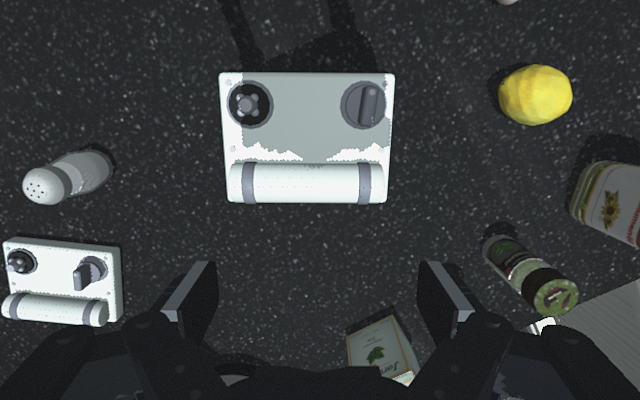

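The wrist view shows the target filter with its stud and balls at (249,104), its knob at (364,105) and the bar top at about (369,103). All are within about 2 px of the prediction. I'll enlarge to get the bar angle and the centres.

```bash
python3 - <<'E'
from h import *
import pickle
c=pickle.load(open('w2.pkl','rb'));im=c['color']
a=cv2.resize(im[65:135,215:400],None,fx=4.3,fy=4.3,interpolation=cv2.INTER_CUBIC); 
a=np.clip(a.astype(float)*1.4,0,255).astype(np.uint8);cv2.imwrite('pics/crop2.png',a)
for uv in((219,72),(393,72),(249,104)): print(ray(c,*uv,.03))
E
```

```text
[ 0.38042154 -0.30815291  0.03      ]
[ 0.52074929 -0.22300072  0.03      ]
[ 0.41817689 -0.31919239  0.03      ]
```

View pics/crop2.png

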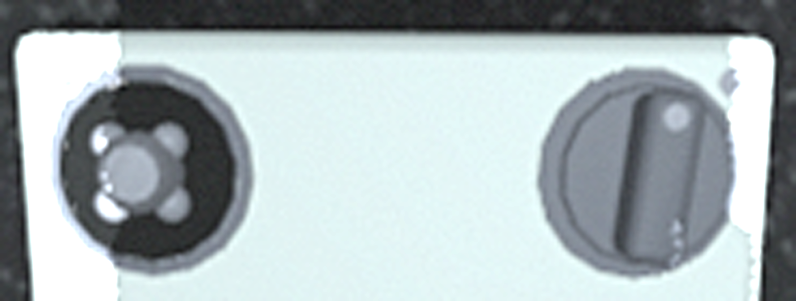

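```bash
python3 - <<'E'
from h import *
import pickle
c=pickle.load(open('w2.pkl','rb'))
f=lambda x,y,z: ray(c,215+x/4.3,65+y/4.3,z)
print('studtop',f(133,173,.054),'balls',f(139,171,.042),'ring',f(155,170,.033))
print('flange',f(646,172,.045),'base',f(637,172,.032)); a,b=f(672,92,.071),f(657,258,.071); print('bar',(a+b)/2,np.linalg.norm(a-b),np.degrees(np.arctan2(*(a-b)[1::-1])))
E
```

```text
studtop [ 0.41994222 -0.31882288  0.054     ] balls [ 0.41897712 -0.3192398   0.042     ] ring [ 0.42054005 -0.31826845  0.033     ]
flange [ 0.51296759 -0.2624156   0.045     ] base [ 0.51294354 -0.26276854  0.032     ]
bar [ 0.51314645 -0.26259817  0.071     ] 0.03182030429029069 118.43577976317225
```

Emit:
jog_arm:
  commands:
    - {"travel": [14, 10, 0], "rot": [0, 0, 0], "claw": 0}
    - {"travel": [14, 10, 0], "rot": [0, 0, 0], "claw": 0}
    - {"travel": [14, 10, 0], "rot": [0, 0, 0], "claw": 0}
    - {"travel": [14, 10, 0], "rot": [0, 0, 0], "claw": 0}
    - {"travel": [12, 8, 0], "rot": [0, 0, 0], "claw": 0}

```text
time: 3.2
tool_pos: [0.5118, -0.2639, 0.2314]
tcp_rot: [1.549, 2.733, 0.0]
wrist_force: [-0.3, -0.6, -0.1]
width: 1.002
grip_force: 0.0
```

Emit:
jog_arm:
  commands:
    - {"travel": [0, 0, 30], "rot": [0, 0, 0.5], "claw": 100}
    - {"travel": [0, 0, 30], "rot": [0, 0, 0.5], "claw": 100}
    - {"travel": [0, 0, 30], "rot": [0, 0, 0.5], "claw": 100}
    - {"travel": [0, 0, 30], "rot": [0, 0, 0.5], "claw": 100}
    - {"travel": [0, 0, 0], "rot": [0, 0, 0], "claw": 100}

```text
time: 3.7
tool_pos: [0.5085, -0.2626, 0.1066]
tcp_rot: [-1.591, -2.698, 0.0]
wrist_force: [-0.7, 0.1, -0.3]
width: 0.608
grip_force: 0.0
```

```bash
cat > t.py <<'E'
from h import *
import sys
T=np.array([float(a) for a in sys.argv[1:4]]); s=monitor.read_state(); R=Ro.from_rotvec(s['tcp_rot']).as_matrix()
print(s['time'],s['tool_pos'],'yaw',np.degrees(np.arctan2(R[1,1],R[0,1])),'tilt',np.degrees(np.arccos(-R[2,2])),'F',s['wrist_force'],'w',s['width'],s['grip_force'],'q6',s['q'][5])
print('tool mm',R.T@(T-s['tool_pos'])*1000)
E
python3 -c "
from h import *
cam('wrist')"; python3 t.py .513 -.2625 .049
```

```text
3.75 [ 0.51017791 -0.26369569  0.10916657] yaw 28.96571631451502 tilt 0.3103024652501419 F [0.25536278 0.42419911 0.39509361] w 0.6114973499337513 0.0 q6 -1.0259115263017924
tool mm [-0.59785176  3.21921129 60.1555443 ]
```

Emit:
jog_arm:
  commands:
    - {"travel": [0, 2, 20], "rot": [0, 0, 0], "claw": 120}
    - {"travel": [0, 0, 20], "rot": [0, 0, 0], "claw": 120}
    - {"travel": [0, 0, 18], "rot": [0, 0, 0], "claw": 120}
    - {"travel": [0, 0, 0], "rot": [0, 0, 0], "claw": 120}
    - {"travel": [0, 0, 0], "rot": [0, 0, 0], "claw": 120}

```text
time: 4.25
tool_pos: [0.515, -0.2648, 0.0551]
tcp_rot: [1.595, 2.704, 0.0]
wrist_force: [0.7, 0.1, 0.5]
width: 0.528
grip_force: 0.0
```

```bash
python3 t.py .513 -.2625 .049
```

```text
4.25 [ 0.5149859  -0.26479249  0.05509514] yaw 28.94688746020272 tilt 0.12275458385340404 F [0.65509453 0.13165962 0.49627983] w 0.5282457243553604 0.0 q6 -1.0231641093876396
tool mm [ 2.97838208 -0.63507958  6.08901   ]
```

Emit:
jog_arm:
  commands:
    - {"travel": [2, 0, 3], "rot": [0, 0, 0], "claw": 255}
    - {"travel": [0, 0, 2], "rot": [0, 0, 0], "claw": 255}
    - {"travel": [0, 0, 0], "rot": [0, 0, 0], "claw": 255}
    - {"travel": [0, 0, 0], "rot": [0, 0, 0], "claw": 255}
    - {"travel": [0, 0, 0], "rot": [0, 0, 0], "claw": 255}
  force: 60

```text
time: 4.75
tool_pos: [0.5137, -0.2626, 0.049]
tcp_rot: [1.595, 2.705, 0.001]
wrist_force: [1.3, 2.6, 1.5]
width: 0.123
grip_force: 63.2
```

Emit:
jog_arm:
  commands:
    - {"travel": [0, 0, 0], "rot": [0, 0, 0], "claw": 255}
    - {"travel": [0, 0, 0], "rot": [0, 0, 0], "claw": 255}
    - {"travel": [0, 0, 0], "rot": [0, 0, 0], "claw": 255}
    - {"travel": [0, 0, 0], "rot": [0, 0, 0], "claw": 255}
    - {"travel": [0, 0, 0], "rot": [0, 0, 0], "claw": 255}

```text
time: 5.25
tool_pos: [0.5136, -0.2626, 0.0486]
tcp_rot: [1.595, 2.705, 0.001]
wrist_force: [3.7, 3.2, 2.3]
width: 0.127
grip_force: 63.3
```

```bash
python3 t.py .513 -.2625 .049
```

```text
5.25 [ 0.51361759 -0.2626017   0.04855058] yaw 28.935827373453098 tilt 0.07487425892549211 F [3.70219512 3.21839313 2.34860798] w 0.12653101531639835 63.30042243003845 q6 -1.0215240731128734
tool mm [ 0.38746615 -0.4908056  -0.45023542]
```

The bar is gripped. Now I push down.

Emit:
jog_arm:
  commands:
    - {"travel": [0, 0, 2], "rot": [0, 0, 0], "claw": 255}
    - {"travel": [0, 0, 2], "rot": [0, 0, 0], "claw": 255}
    - {"travel": [0, 0, 2], "rot": [0, 0, 0], "claw": 255}
    - {"travel": [0, 0, 1], "rot": [0, 0, 0], "claw": 255}
    - {"travel": [0, 0, 0], "rot": [0, 0, 0], "claw": 255}

```text
time: 5.75
tool_pos: [0.5137, -0.2627, 0.0434]
tcp_rot: [1.595, 2.705, 0.001]
wrist_force: [-0.7, 6.0, 16.0]
width: 0.118
grip_force: 65.3
```

```bash
python3 t.py .513 -.2625 .0426
```

```text
5.75 [ 0.51372761 -0.26268701  0.04343746] yaw 28.941339867117698 tilt 0.0586745389994262 F [-0.71085283  6.01989088 16.01231872] w 0.11789172779970683 65.25465488433838 q6 -1.0215128664045283
tool mm [ 0.51625849 -0.54694298  0.83669474]
```

Emit:
jog_arm:
  commands:
    - {"travel": [0, 0, 1], "rot": [0, 0, 0], "claw": 255}
    - {"travel": [0, 0, 0], "rot": [0, 0, 5], "claw": 255}
    - {"travel": [0, 0, 0], "rot": [0, 0, 7], "claw": 255}
    - {"travel": [0, 0, 0], "rot": [0, 0, 7], "claw": 255}
    - {"travel": [0, 0, 0], "rot": [0, 0, 7], "claw": 255}

```text
time: 6.25
tool_pos: [0.5139, -0.2627, 0.0434]
tcp_rot: [2.168, 2.272, 0.001]
wrist_force: [-1.6, 6.8, 20.6]
width: 0.127
grip_force: 65.8
```

```bash
python3 t.py .513 -.2625 .0426
```

```text
6.25 [ 0.51386876 -0.26268691  0.04339083] yaw 2.662663677095719 tilt 0.07672188155239823 F [-1.57734567  6.75184212 20.55364443] w 0.1266255747322328 65.82016110420227 q6 -0.5628072288242313
tool mm [ 0.22730352 -0.86016784  0.78963521]
```

Emit:
jog_arm:
  commands:
    - {"travel": [0, 0, 0], "rot": [0, 0, 7], "claw": 255}
    - {"travel": [0, 0, 0], "rot": [0, 0, 7], "claw": 255}
    - {"travel": [0, 0, 0], "rot": [0, 0, 7], "claw": 255}
    - {"travel": [0, 0, 0], "rot": [0, 0, 7], "claw": 255}
    - {"travel": [0, 0, 0], "rot": [0, 0, 7], "claw": 255}

```text
time: 6.75
tool_pos: [0.514, -0.2627, 0.0434]
tcp_rot: [2.751, 1.514, 0.002]
wrist_force: [-0.2, 6.7, 20.2]
width: 0.124
grip_force: 65.8
```

Emit:
jog_arm:
  commands:
    - {"travel": [0, 0, 0], "rot": [0, 0, 5], "claw": 255}
    - {"travel": [0, 0, 0], "rot": [0, 0, 5], "claw": 255}
    - {"travel": [0, 0, 0], "rot": [0, 0, 0], "claw": 255}
    - {"travel": [0, 0, 0], "rot": [0, 0, 0], "claw": 255}
    - {"travel": [0, 0, 0], "rot": [0, 0, 0], "claw": 255}

```text
time: 7.25
tool_pos: [0.514, -0.2627, 0.0434]
tcp_rot: [2.87, 1.276, 0.002]
wrist_force: [-1.1, 6.2, 20.1]
width: 0.122
grip_force: 65.8
```

```bash
python3 t.py .513 -.2625 .0426; python3 -c "
from h import *
print(monitor.read_state()['torque'])"
```

```text
7.25 [ 0.5140455  -0.26274386  0.04338113] yaw -42.0639834271616 tilt 0.10035231437636179 F [-1.12906869  6.24212859 20.10113979] w 0.12191753655082019 65.779709815979 q6 0.2177171985070109
tool mm [-0.52010833 -0.94072261  0.77925326]
[ 1.2278529   0.2614913  -0.01153932]
```

Emit:
jog_arm:
  commands:
    - {"travel": [0, 0, 0], "rot": [0, 0, 3], "claw": 255}
    - {"travel": [0, 0, 0], "rot": [0, 0, 0], "claw": 255}
    - {"travel": [0, 0, 0], "rot": [0, 0, 0], "claw": 255}
    - {"travel": [0, 0, 0], "rot": [0, 0, 0], "claw": 255}
    - {"travel": [0, 0, -2], "rot": [0, 0, 0], "claw": 255}

```text
time: 7.75
tool_pos: [0.5139, -0.2627, 0.0441]
tcp_rot: [2.901, 1.203, 0.002]
wrist_force: [5.3, 3.8, 5.9]
width: 0.122
grip_force: 63.8
```

```bash
python3 t.py .513 -.2625 .0426; python3 -c "
from h import *
print(monitor.read_state()['torque'])"
```

```text
7.75 [ 0.51393942 -0.26269351  0.04405608] yaw -44.962003605725116 tilt 0.11537229295963203 F [5.347398   3.83373568 5.92236766] w 0.12231870079333344 63.84960651397705 q6 0.26887452300175835
tool mm [-0.52787038 -0.80422477  1.45420675]
[ 0.72596116 -0.66988012  0.59415028]
```

The end stop is reached, shown by the 0.6 Nm torque. I'll open a little and lift.

Emit:
jog_arm:
  commands:
    - {"travel": [0, 0, 0], "rot": [0, 0, 0], "claw": 180}
    - {"travel": [0, 0, 0], "rot": [0, 0, 0], "claw": 180}
    - {"travel": [0, 0, 0], "rot": [0, 0, 0], "claw": 180}
    - {"travel": [0, 0, 0], "rot": [0, 0, 0], "claw": 180}
    - {"travel": [0, 0, -5], "rot": [0, 0, 0], "claw": 180}

```text
time: 8.25
tool_pos: [0.5116, -0.2621, 0.046]
tcp_rot: [-2.901, -1.2, 0.003]
wrist_force: [-0.1, 0.0, -0.1]
width: 0.298
grip_force: 0.0
```

Emit:
jog_arm:
  commands:
    - {"travel": [0, 0, -15], "rot": [0, 0, 0], "claw": 150}
    - {"travel": [0, 0, -20], "rot": [0, 0, 0], "claw": 100}
    - {"travel": [0, 0, -25], "rot": [0, 0, 0], "claw": 50}
    - {"travel": [0, 0, -25], "rot": [0, 0, 0], "claw": 50}
    - {"travel": [0, 0, 0], "rot": [0, 0, 0], "claw": 50}

```text
time: 8.75
tool_pos: [0.5162, -0.2645, 0.1382]
tcp_rot: [2.896, 1.198, 0.009]
wrist_force: [0.2, -0.0, 0.6]
width: 0.803
grip_force: 0.0
```

```bash
python3 t.py .4552 -.0522 .12; python3 - <<'E'
from h import *
import pickle
c=cam('wrist'); pickle.dump(c,open('w3.pkl','wb')); t=cam('top')
u,v=proj(c,[.513,-.2625,.06]).astype(int); print(u,v,proj(c,[.4552,-.0522,.03]))
a=cv2.resize(c['color'],(480,300)); b=c['color'][max(v-45,0):v+45,max(u-60,0):u+60]; print(b.shape)
b=cv2.resize(b,(400,300)); d=cv2.resize(t['color'][160:250,180:360],(800,300) if 0 else (600,300))
out=np.zeros((600,800,3),np.uint8); out[:300,:400]=b; out[:300,400:]=cv2.resize(a,(400,300)); out[300:,:600]=d; cv2.imwrite('pics/c3.png',out)
E
```

```text
8.75 [ 0.51622679 -0.26447518  0.13815365] yaw -45.05411003345777 tilt 0.554526297340872 F [ 0.2473093  -0.03575141  0.59874958] w 0.8030075658516382 0.0 q6 0.27002122455471705
tool mm [ 106.72490641 -193.51584437   16.61284912]
311 212 [27.90579072 47.12888725]
(90, 120, 3)
```

View pics/c3.png

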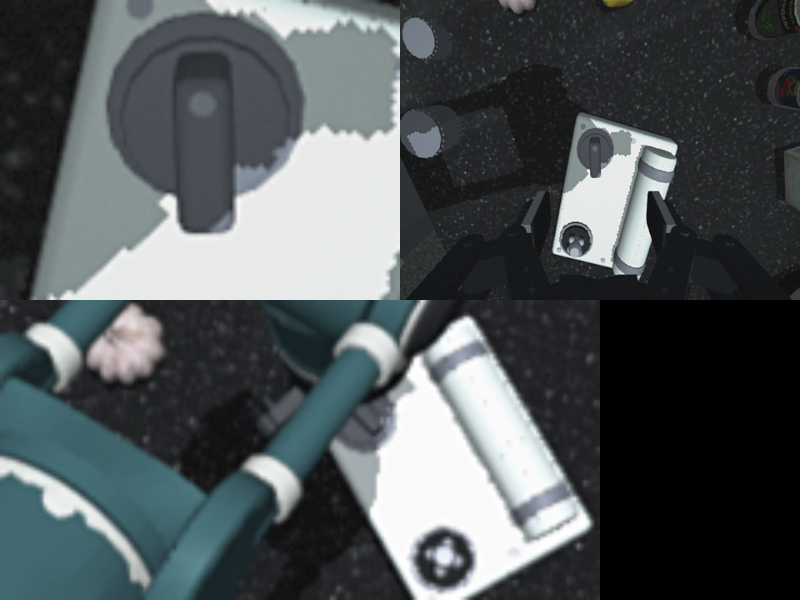

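The knob is turned about 75° and stays down. In the wrist view the small cap is at about (30,51), against a prediction of (28,47). I'll move next to it and measure it from close by.

Emit:
jog_arm:
  commands:
    - {"travel": [10, -38, 0], "rot": [0, 0, 0], "claw": 50}
    - {"travel": [10, -38, 0], "rot": [0, 0, 0], "claw": 50}
    - {"travel": [10, -38, 0], "rot": [0, 0, 0], "claw": 50}
    - {"travel": [10, -38, 0], "rot": [0, 0, 0], "claw": 50}
    - {"travel": [10, -38, 0], "rot": [0, 0, 0], "claw": 50}

```text
time: 9.35
tool_pos: [0.4119, -0.0913, 0.1308]
tcp_rot: [-2.902, -1.199, 0.004]
wrist_force: [1.2, 1.1, -0.1]
width: 0.8
grip_force: 0.0
```

Emit:
jog_arm:
  commands:
    - {"travel": [0, 0, 0], "rot": [0, 0, 0], "claw": 50}
    - {"travel": [0, 0, 0], "rot": [0, 0, 0], "claw": 50}
    - {"travel": [0, 0, 0], "rot": [0, 0, 0], "claw": 50}
    - {"travel": [0, 0, 0], "rot": [0, 0, 0], "claw": 50}
    - {"travel": [0, 0, 0], "rot": [0, 0, 0], "claw": 50}

```text
time: 9.85
tool_pos: [0.4146, -0.0936, 0.1322]
tcp_rot: [-2.904, -1.199, 0.0]
wrist_force: [-0.3, 0.5, 0.1]
width: 0.805
grip_force: 0.0
```

```bash
python3 - <<'E'
from h import *
c=cam('wrist','w4.png'); im=c['color']
u,v=proj(c,[.4552,-.0522,.03]).astype(int); print(u,v)
y0,x0=max(v-70,0),max(u-70,0)
b=im[y0:v+70,x0:u+70]
m=(b.min(2)>85).astype(np.uint8); n,l,s,ce=cv2.connectedComponentsWithStats(m)
for i in range(1,n):
    if s[i,4]>300: print(s[i],ce[i]+[x0,y0],ray(c,*(ce[i]+[x0,y0]),.03))
cv2.imwrite('pics/w4v.png',im)
E
python3 t.py .4552 -.0522 .008
```

```text
316 121
[  46   48   50   51 1945] [316.67506427 124.15218509] [ 0.45380222 -0.05339629  0.03      ]
9.9 [ 0.41450125 -0.09345991  0.13222736] yaw -45.12255536817938 tilt 0.012805566603433738 F [-0.1016584   0.72695498 -0.43014271] w 0.8043053376436068 0.0 q6 0.5072330738860744
tool mm [ 57.97300026  -0.50199003 124.2178948 ]
```

View pics/w4.png

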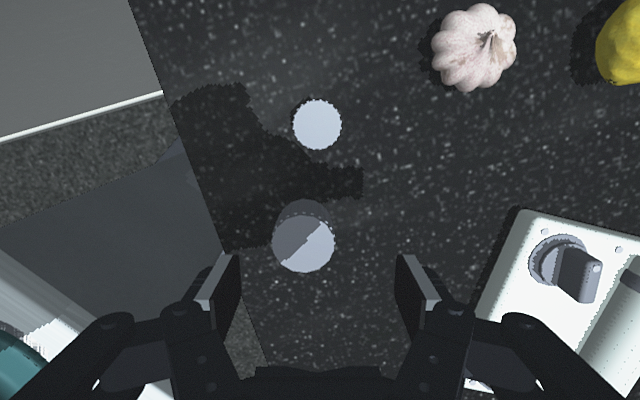

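The small cap is at px (317,124), the decoy at (303,243), and the knob bar on the right is turned. The target TCP is (0.454,-0.053).

Emit:
jog_arm:
  commands:
    - {"travel": [20, -1, 0], "rot": [0, 0, 0], "claw": 50}
    - {"travel": [20, 0, 0], "rot": [0, 0, 0], "claw": 50}
    - {"travel": [16, 0, 20], "rot": [0, 0, 0], "claw": 50}
    - {"travel": [0, 0, 30], "rot": [0, 0, 0], "claw": 50}
    - {"travel": [0, 0, 20], "rot": [0, 0, 0], "claw": 50}

```text
time: 10.4
tool_pos: [0.4531, -0.0524, 0.0608]
tcp_rot: [-2.902, -1.201, 0.001]
wrist_force: [-0.5, -0.7, -0.8]
width: 0.801
grip_force: 0.0
```

Emit:
jog_arm:
  commands:
    - {"travel": [0, 0, 10], "rot": [0, 0, 0], "claw": 50}
    - {"travel": [0, 0, 0], "rot": [0, 0, 0], "claw": 50}
    - {"travel": [0, 0, 0], "rot": [0, 0, 0], "claw": 50}
    - {"travel": [0, 0, 0], "rot": [0, 0, 0], "claw": 50}
    - {"travel": [0, 0, 0], "rot": [0, 0, 0], "claw": 50}

```text
time: 10.9
tool_pos: [0.4542, -0.0528, 0.0535]
tcp_rot: [2.902, 1.2, 0.003]
wrist_force: [-0.2, -0.6, 1.0]
width: 0.808
grip_force: 0.0
```

```bash
python3 t.py .454 -.0532 .008
```

```text
10.9 [ 0.4541526  -0.05279935  0.05354852] yaw -45.0696139250062 tilt 0.14333389633409138 F [-0.21895206 -0.59592413  0.96796481] w 0.8078284289246075 0.0 q6 0.6163754688372332
tool mm [-0.45707964  0.08305013 45.54816966]
```

Emit:
jog_arm:
  commands:
    - {"travel": [0, 0, 15], "rot": [0, 0, 0], "claw": 50}
    - {"travel": [0, 0, 15], "rot": [0, 0, 0], "claw": 50}
    - {"travel": [0, 0, 10], "rot": [0, 0, 0], "claw": 50}
    - {"travel": [0, 0, 5], "rot": [0, 0, 0], "claw": 50}
    - {"travel": [0, 0, 0], "rot": [0, 0, 0], "claw": 120}

```text
time: 11.4
tool_pos: [0.4526, -0.0524, 0.0069]
tcp_rot: [-2.903, -1.2, 0.001]
wrist_force: [0.2, 0.7, 0.1]
width: 0.65
grip_force: 0.0
```

Emit:
jog_arm:
  commands:
    - {"travel": [0, 0, 0], "rot": [0, 0, 0], "claw": 255}
    - {"travel": [0, 0, 0], "rot": [0, 0, 0], "claw": 255}
    - {"travel": [0, 0, 0], "rot": [0, 0, 0], "claw": 255}
    - {"travel": [0, 0, 0], "rot": [0, 0, 0], "claw": 255}
    - {"travel": [0, 0, 0], "rot": [0, 0, 0], "claw": 255}
  force: 60

```text
time: 11.9
tool_pos: [0.4541, -0.0526, 0.0082]
tcp_rot: [2.902, 1.2, 0.003]
wrist_force: [-0.7, 0.5, 5.7]
width: 0.383
grip_force: 60.0
```

```bash
python3 t.py .454 -.0532 .008
```

```text
11.9 [ 0.45405004 -0.05264978  0.00820302] yaw -45.05709312683635 tilt 0.10903723401860319 F [-0.70330799  0.5488916   5.66139269] w 0.3832598210034347 59.96504684910178 q6 0.6164155321029544
tool mm [-0.42432044  0.35378557  0.20308806]
```

Emit:
jog_arm:
  commands:
    - {"travel": [0, 0, -10], "rot": [0, 0, 0], "claw": 255}
    - {"travel": [0, 0, -25], "rot": [0, 0, 0], "claw": 255}
    - {"travel": [0, 0, -30], "rot": [0, 0, 0], "claw": 255}
    - {"travel": [0, 0, -30], "rot": [0, 0, 0], "claw": 255}
    - {"travel": [0, 0, -20], "rot": [0, 0, 0], "claw": 255}

```text
time: 12.4
tool_pos: [0.4537, -0.0526, 0.1247]
tcp_rot: [2.902, 1.2, 0.003]
wrist_force: [0.3, 0.0, -0.6]
width: 0.381
grip_force: 59.6
```

```bash
python3 t.py .4198 -.3187 .12; 
```

```text
12.4 [ 0.45367406 -0.05259314  0.1247482 ] yaw -45.05476710437655 tilt 0.13555718953321147 F [ 0.31835932  0.04175362 -0.62402319] w 0.38060105603265326 59.56060130149126 q6 0.6164114681625914
tool mm [-211.96815782  164.40656219    4.77920983]
```

Emit:
jog_arm:
  commands:
    - {"travel": [-27, 16, 0], "rot": [0, 0, 0], "claw": 255}
    - {"travel": [-27, 16, 0], "rot": [0, 0, 0], "claw": 255}
    - {"travel": [-27, 16, 0], "rot": [0, 0, 0], "claw": 255}
    - {"travel": [-27, 16, 0], "rot": [0, 0, 0], "claw": 255}
    - {"travel": [-27, 16, 0], "rot": [0, 0, 0], "claw": 255}

```text
time: 12.9
tool_pos: [0.4132, -0.2054, 0.1226]
tcp_rot: [-2.903, -1.201, -0.0]
wrist_force: [0.3, 0.0, -0.0]
width: 0.38
grip_force: 59.6
```

Emit:
jog_arm:
  commands:
    - {"travel": [-27, 16, 0], "rot": [0, 0, 0], "claw": 255}
    - {"travel": [-27, 16, 0], "rot": [0, 0, 0], "claw": 255}
    - {"travel": [-27, 16, 0], "rot": [0, 0, 0], "claw": 255}
    - {"travel": [-27, 16, 0], "rot": [0, 0, 0], "claw": 255}
    - {"travel": [-27, 16, 0], "rot": [0, 0, 0], "claw": 255}

```text
time: 13.4
tool_pos: [0.3741, -0.3574, 0.1225]
tcp_rot: [-2.903, -1.2, 0.0]
wrist_force: [0.7, 0.3, 0.5]
width: 0.382
grip_force: 59.6
```

Emit:
jog_arm:
  commands:
    - {"travel": [0, 0, 0], "rot": [0, 0, 0], "claw": 255}
    - {"travel": [0, 0, 0], "rot": [0, 0, 0], "claw": 255}
    - {"travel": [0, 0, 0], "rot": [0, 0, 0], "claw": 255}
    - {"travel": [0, 0, 0], "rot": [0, 0, 0], "claw": 255}
    - {"travel": [0, 0, 0], "rot": [0, 0, 0], "claw": 255}

```text
time: 13.9
tool_pos: [0.3752, -0.3555, 0.1223]
tcp_rot: [-2.902, -1.203, -0.0]
wrist_force: [0.8, 0.2, -0.7]
width: 0.378
grip_force: 59.6
```

```bash
python3 t.py .4198 -.3187 .12; python3 - <<'E'
from h import *
import pickle
c=cam('wrist','w5.png'); pickle.dump(c,open('w5.pkl','wb')); im=c['color']
u,v=proj(c,[.4198,-.3187,.054]).astype(int); print(u,v)
b=im[max(v-50,0):v+50,u-65:u+65]; print(max(v-50,0),u-65)
out=np.zeros((600,800,3),np.uint8); out[:450,:585]=cv2.resize(b,None,fx=4.5,fy=4.5,interpolation=cv2.INTER_CUBIC)[:450,:585]
out[400:,560:]=cv2.resize(im,(240,200)); cv2.imwrite('pics/c5.png',out)
E
```

```text
13.9 [ 0.37518845 -0.35549706  0.12225767] yaw -44.981267199024515 tilt 0.01630750525589789 F [ 0.80412954  0.15456209 -0.74707686] w 0.37817990279089847 59.62247455492616 q6 -0.021714524663973594
tool mm [57.5625127   5.54509184  2.26269412]
327 126
76 262
```

View pics/c5.png

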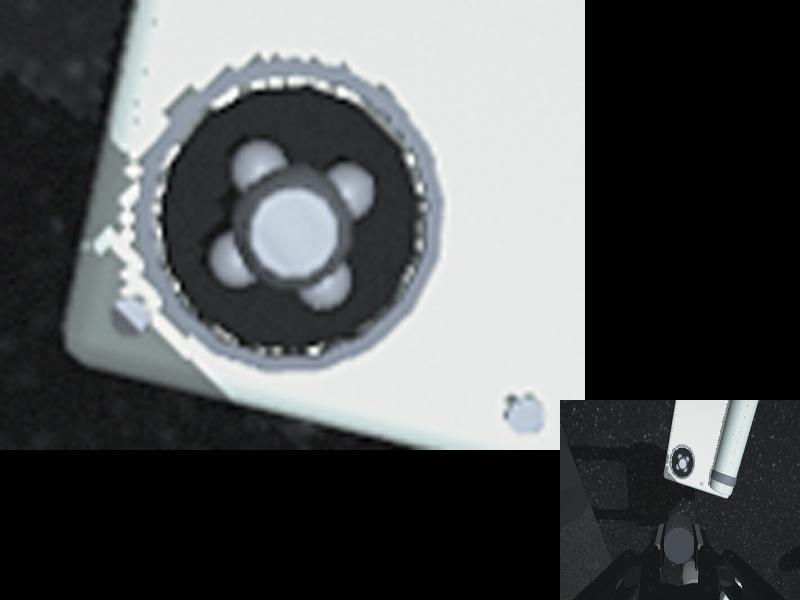

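The stud top is at px (327.3,128) and the seal ring centre at (326.4,124.9). The cap in the gripper is visible at about (317,290). I'll compute both positions from this one view.

```bash
python3 - <<'E'
from h import *
import pickle
c=pickle.load(open('w5.pkl','rb')); im=c['color']; s=monitor.read_state()
print('top',ray(c,327.3,128,.054),'seal',ray(c,326.4,124.9,.036))
print('tcp axis px',proj(c,[.37519,-.3555,.1442]))
b=im[240:345,260:375].min(2); 
for th in(60,70,80):
    n,l,st,ce=cv2.connectedComponentsWithStats(((b>th)).astype(np.uint8)); i=1+np.argmax(st[1:,4]); 
    print(th,st[i],ce[i]+[260,240])
cv2.imwrite('pics/c6.png',cv2.resize(np.clip(im[225:345,250:385]*1.6,0,255).astype(np.uint8),None,fx=5,fy=5,interpolation=cv2.INTER_CUBIC))
for k in((317,290),): print(ray(c,*k,.1442))
E
```

```text
top [ 0.41905021 -0.31960916  0.054     ] seal [ 0.41930314 -0.31922797  0.036     ]
tcp axis px [318.4068661  291.09281119]
60 [  18   15   80   73 4672] [317.37243151 290.68857021]
70 [  18   16   80   71 3223] [317.30468508 288.1960906 ]
80 [ 69  82  40  23 634] [346.66561514 334.90063091]
[ 0.37514378 -0.35474948  0.1442    ]
```

View pics/c6.png

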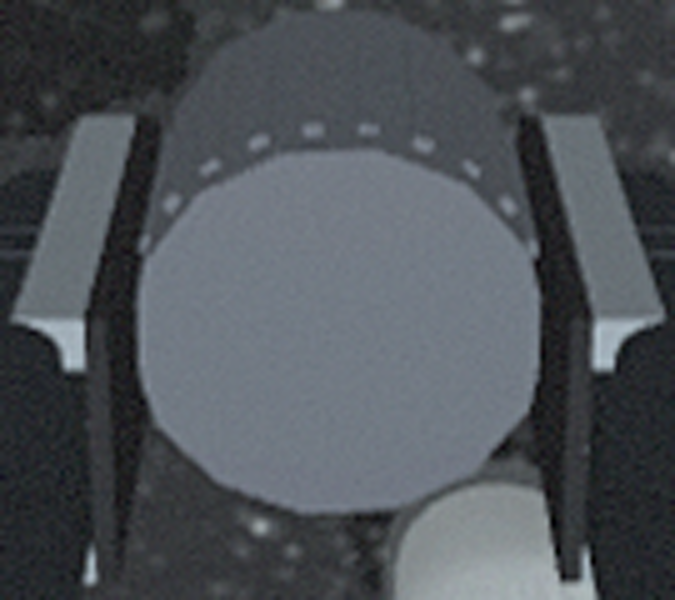

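The cap is centred in the grip, within 0.5 mm of the TCP axis. The stud is at (0.4193,-0.3192), so I'll move over it.

Emit:
jog_arm:
  commands:
    - {"travel": [19, 2, 0], "rot": [0, 0, 0], "claw": 255}
    - {"travel": [19, 2, 0], "rot": [0, 0, 0], "claw": 255}
    - {"travel": [19, 1.5, 0], "rot": [0, 0, 0], "claw": 255}
    - {"travel": [0, 0, 15], "rot": [0, 0, 0], "claw": 255}
    - {"travel": [0, 0, 15], "rot": [0, 0, 0], "claw": 255}
  force: 90

```text
time: 14.45
tool_pos: [0.4195, -0.3199, 0.0917]
tcp_rot: [2.901, 1.203, 0.0]
wrist_force: [-0.5, 0.7, 0.5]
width: 0.373
grip_force: 89.2
```

Emit:
jog_arm:
  commands:
    - {"travel": [0, 0, 15], "rot": [0, 0, 0], "claw": 255}
    - {"travel": [0, 0, 0], "rot": [0, 0, 0], "claw": 255}
    - {"travel": [0, 0, 0], "rot": [0, 0, 0], "claw": 255}
    - {"travel": [0, 0, 0], "rot": [0, 0, 0], "claw": 255}
    - {"travel": [0, 0, 0], "rot": [0, 0, 0], "claw": 255}

```text
time: 14.95
tool_pos: [0.4195, -0.3208, 0.078]
tcp_rot: [2.902, 1.2, 0.001]
wrist_force: [-0.6, -0.9, -1.1]
width: 0.372
grip_force: 89.3
```

```bash
python3 t.py .4193 -.3192 .07
```

```text
14.95 [ 0.41953355 -0.32078856  0.07797564] yaw -45.0847895793516 tilt 0.07953571332588551 F [-0.57847218 -0.92035773 -1.09156754] w 0.3715748875942066 89.26803471520543 q6 0.08694716310401032
tool mm [ 0.95546889 -1.30089016  7.9739358 ]
```

Emit:
jog_arm:
  commands:
    - {"travel": [0.7, -0.7, 0], "rot": [0, 0, 0], "claw": 255}
    - {"travel": [0, 0, 5], "rot": [0, 0, 0], "claw": 255}
    - {"travel": [0, 0, 5], "rot": [0, 0, 0], "claw": 255}
    - {"travel": [0, 0, 5], "rot": [0, 0, 0], "claw": 255}
    - {"travel": [0, 0, 0], "rot": [0, 0, 0], "claw": 255}

```text
time: 15.45
tool_pos: [0.4184, -0.3184, 0.0611]
tcp_rot: [-2.901, -1.2, 0.002]
wrist_force: [-0.1, 0.1, -1.0]
width: 0.372
grip_force: 89.3
```

```bash
python3 t.py .4193 -.3192 .054
```

```text
15.45 [ 0.41840797 -0.31844872  0.06105929] yaw -45.05567725963645 tilt 0.1250779133036473 F [-0.07765782  0.07041534 -0.98320518] w 0.3716114146390352 89.26755549386144 q6 0.08843429967137947
tool mm [0.10202746 1.17724001 7.05672865]
```

Emit:
jog_arm:
  commands:
    - {"travel": [0, 0, 4], "rot": [0, 0, 0], "claw": 255}
    - {"travel": [0, 0, 3], "rot": [0, 0, 0], "claw": 255}
    - {"travel": [0, 0, 0], "rot": [0, 0, 0], "claw": 255}
    - {"travel": [0, 0, 0], "rot": [0, 0, 0], "claw": 255}
    - {"travel": [0, 0, 0], "rot": [0, 0, 0], "claw": 255}

```text
time: 15.95
tool_pos: [0.4193, -0.3192, 0.0554]
tcp_rot: [2.903, 1.201, 0.0]
wrist_force: [-0.0, -0.7, -1.2]
width: 0.371
grip_force: 89.3
```

```bash
python3 t.py .4193 -.3192 .054
```

```text
15.95 [ 0.41932272 -0.31921394  0.05544994] yaw -45.055543854428464 tilt 0.02002129041530184 F [-0.00797582 -0.65214077 -1.18913314] w 0.37061357937849 89.26849504932761 q6 0.08841707926172944
tool mm [-0.00628943 -0.02641925  1.449935  ]
```

The nose is inside with no side force. Now I press.

Emit:
jog_arm:
  commands:
    - {"travel": [0, 0, 2], "rot": [0, 0, 0], "claw": 255}
    - {"travel": [0, 0, 2], "rot": [0, 0, 0], "claw": 255}
    - {"travel": [0, 0, 2], "rot": [0, 0, 0], "claw": 255}
    - {"travel": [0, 0, 1], "rot": [0, 0, 0], "claw": 255}
    - {"travel": [0, 0, 0], "rot": [0, 0, 0], "claw": 255}

```text
time: 16.45
tool_pos: [0.4204, -0.3197, 0.0497]
tcp_rot: [2.901, 1.2, 0.003]
wrist_force: [0.2, 0.7, 4.7]
width: 0.372
grip_force: 89.9
```

```bash
python3 t.py .4193 -.3192 .043
```

```text
16.45 [ 0.42043388 -0.31971369  0.04973255] yaw -45.07254579523109 tilt 0.158686201761222 F [0.19484267 0.66520669 4.71517513] w 0.3723459422427865 89.94321718811989 q6 0.0884391865811586
tool mm [-0.44578504 -1.18217728  6.72907793]
```

Emit:
jog_arm:
  commands:
    - {"travel": [0, 0, 1.5], "rot": [0, 0, 0], "claw": 255}
    - {"travel": [0, 0, 1.5], "rot": [0, 0, 0], "claw": 255}
    - {"travel": [0, 0, 1], "rot": [0, 0, 0], "claw": 255}
    - {"travel": [0, 0, 0], "rot": [0, 0, 0], "claw": 255}
    - {"travel": [0, 0, 0], "rot": [0, 0, 0], "claw": 255}

```text
time: 16.95
tool_pos: [0.4192, -0.319, 0.0441]
tcp_rot: [-2.903, -1.201, -0.0]
wrist_force: [1.3, 2.1, -0.7]
width: 0.369
grip_force: 89.7
```

```bash
python3 t.py .4193 -.3192 .043
```

```text
16.95 [ 0.41921405 -0.3190222   0.04408966] yaw -45.06130952144535 tilt 0.012442177093077647 F [ 1.33002882  2.13755583 -0.68197076] w 0.3694459902747248 89.6576552465558 q6 0.0884609111186077
tool mm [-0.0648892   0.18675321  1.08962021]
```

The force rose and then dropped, so it clicked. Next I squeeze the seal.

Emit:
jog_arm:
  commands:
    - {"travel": [0, 0, 1], "rot": [0, 0, 0], "claw": 255}
    - {"travel": [0, 0, 1], "rot": [0, 0, 0], "claw": 255}
    - {"travel": [0, 0, 1], "rot": [0, 0, 0], "claw": 255}
    - {"travel": [0, 0, 0], "rot": [0, 0, 0], "claw": 255}
    - {"travel": [0, 0, 0], "rot": [0, 0, 0], "claw": 255}

```text
time: 17.45
tool_pos: [0.4193, -0.3191, 0.0421]
tcp_rot: [-2.903, -1.201, 0.0]
wrist_force: [-1.1, 1.7, 7.4]
width: 0.369
grip_force: 90.5
```

```bash
python3 t.py .4193 -.3192 .043
```

```text
17.45 [ 0.41925806 -0.31908773  0.04213059] yaw -45.05912464630407 tilt 0.01306680346574542 F [-1.1316834   1.67935197  7.44934931] w 0.3687225309502149 90.46647755429149 q6 0.08844464047039804
tool mm [-0.04954235  0.10891243 -0.86943925]
```

Emit:
jog_arm:
  commands:
    - {"travel": [0, 0, 0.7], "rot": [0, 0, 0], "claw": 255}
    - {"travel": [0, 0, 0], "rot": [0, 0, 0], "claw": 255}
    - {"travel": [0, 0, 0], "rot": [0, 0, 0], "claw": 255}
    - {"travel": [0, 0, 0], "rot": [0, 0, 0], "claw": 255}
    - {"travel": [0, 0, 0], "rot": [0, 0, 0], "claw": 255}

```text
time: 17.95
tool_pos: [0.4193, -0.3191, 0.0417]
tcp_rot: [-2.903, -1.201, -0.0]
wrist_force: [-1.7, 4.1, 9.0]
width: 0.369
grip_force: 90.6
```

```bash
python3 t.py .4193 -.3192 .043; python3 -c "
from h import *
c=cam('wrist','end.png'); im=c['color']
u,v=proj(c,[.513,-.2625,.066]); print(u,v)
s=monitor.read_state(); print(s['wrist_force'],s['tool_pos'])"
```

```text
17.95 [ 0.41926659 -0.31911228  0.04167509] yaw -45.05813864445055 tilt 0.01098779588205535 F [-1.71501379  4.111154    9.02369218] w 0.3686516752182279 90.58265956118703 q6 0.08841611258090894
tool mm [-0.03821183  0.08546218 -1.32493165]
404.6903405053363 -13.372188588888223
[-1.88712527  3.11975867  9.77377465] [ 0.41925886 -0.31910795  0.04165455]
```

The push is a steady 9 N, which is about 2.3 mm of squeeze, with the cap upright and still gripped. I'm handing it in.

```bash
python3 -c "
from workcell import workorder
print(workorder.finish_job())"
```

```text
the job is handed in; nothing more can be done
None
```

I handed the job in with the knob turned clockwise to its stop and locked down, and the cap clicked onto the stud, still gripped and pressed down with about 9 N; the hand-in returned no verdict.

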